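# Find the rocking banchan lid and press it home

### The job

One of the four yellow tub lids was not snapped on. With the fingertips, press the lids gently near an edge, one after another, until you find the one that rocks; then press that lid down in the middle until it sits fully home. Do not lift or pinch anything, leave the other things on the shelf where they are, and finish clear of everything.

Things in the scene. Friction and masses are not known exactly. Their poses are not given: they have to be found in the camera images.
- lid_1 (a point): Centre of the flat top of one of four identical square yellow lids, 110 x 110 mm, each on its own pale tub fixed to the shelf. x and y run along the lid's sides, z is square to its top, upward. Tops stand 58 to 68 mm above the shelf, whether seated or not: height tells nothing. One of the four, any of them, is loose: it looks level, but rocks, see lid_2.
- seat_1 (a joint): How far lid 1 has gone straight down from where it was found, m: 0 at the start for every lid, negative if pulled up. The loose lid goes down against 8 N of friction when pressed near its middle (12 to 16 N), not at its edge, stops at 0.005, fully home on the tub's rim, and stays. The other three neither tilt nor go down.
- lid_2 (a point): Centre of the flat top of one of four identical square yellow lids, 110 x 110 mm, each on its own pale tub fixed to the shelf. x and y run along the lid's sides, z is square to its top, upward. Tops stand 58 to 68 mm above the shelf, whether seated or not: height tells nothing. One of the four, any of them, is loose: pressed 30 to 48 mm from its centre (3 N), that edge dips 4 to 5 mm, a 0.1 rad tilt, and springs back.
- seat_2 (a joint): How far lid 2 has gone straight down from where it was found, m: 0 at the start for every lid, negative if pulled up. The loose lid goes down against 8 N of friction when pressed near its middle (12 to 16 N), not at its edge, stops at 0.005, fully home on the tub's rim, and stays. The other three neither tilt nor go down.
- lid_3 (a point): Centre of the flat top of one of four identical square yellow lids, 110 x 110 mm, each on its own pale tub fixed to the shelf. x and y run along the lid's sides, z is square to its top, upward. Tops stand 58 to 68 mm above the shelf, whether seated or not: height tells nothing. One of the four, any of them, is loose: it looks level, but rocks, see lid_2.
- seat_3 (a joint): How far lid 3 has gone straight down from where it was found, m: 0 at the start for every lid, negative if pulled up. The loose lid goes down against 8 N of friction when pressed near its middle (12 to 16 N), not at its edge, stops at 0.005, fully home on the tub's rim, and stays. The other three neither tilt nor go down.
- lid_4 (a point): Centre of the flat top of one of four identical square yellow lids, 110 x 110 mm, each on its own pale tub fixed to the shelf. x and y run along the lid's sides, z is square to its top, upward. Tops stand 58 to 68 mm above the shelf, whether seated or not: height tells nothing. One of the four, any of them, is loose: it looks level, but rocks, see lid_2.
- seat_4 (a joint): How far lid 4 has gone straight down from where it was found, m: 0 at the start for every lid, negative if pulled up. The loose lid goes down against 8 N of friction when pressed near its middle (12 to 16 N), not at its edge, stops at 0.005, fully home on the tub's rim, and stays. The other three neither tilt nor go down.
- onggi: Bystander: glazed brown lidded onggi pot, 124 mm across, 137 mm tall. Origin at the centre of its underside.
- saucer: Bystander: white porcelain saucer, 110 mm across, 18 mm high. Origin at the centre of its underside.
- spoon: Bystander: stainless spoon lying flat, 190 mm long; origin under its middle.
- soy: Bystander: amber sauce bottle, 58 mm across, 170 mm tall. Origin at the centre of its underside.
- cup: Bystander: blue ceramic cup, 72 mm across, 75 mm tall. Origin at the centre of its underside.
- jar: Bystander: small glass jar with a metal cap, 52 mm across, 75 mm tall. Origin at the centre of its underside.
- bowl: Bystander: steel bowl, 110 mm across, 55 mm tall. Origin at the centre of its underside.
Not all that is in view belongs to the job. What is shaped like the part that bears lid_1 but purple or red is not meant.

How it is judged:
On the way, in this order (a step that is already met when the one before it is completed fails the run):
1. the loose lid is rocked by a press near its edge (angle between any of lid_1, lid_2, lid_3, lid_4's own z axis and vertical above 0.05 rad and value of joint each of seat_1, seat_2, seat_3, seat_4 below 0.003 m), for 0.05 s.
2. the loose lid is pressed fully home (value of joint any of seat_1, seat_2, seat_3, seat_4 above 0.004 m and angle between each of lid_1, lid_2, lid_3, lid_4's own z axis and vertical below 0.025 rad), for 0.2 s.
At the end, for the whole second after the job is handed in: The lid that rocked is down by more than 4 of its 5 mm and level within 0.025 rad, and every bystander is within 20 mm of where it stood (all of step 2 and distance of each of onggi, saucer, spoon, soy, cup, jar, bowl from where it was at the start of the episode below 0.02 m); the robot touches nothing.
It fails at once if a lid is pulled up by more than 3 mm (value of joint any of seat_1, seat_2, seat_3, seat_4 below -0.003 m).
It fails at once if a bystander is moved by more than 20 mm or lifted by more than 8 mm (distance of any of onggi, saucer, spoon, soy, cup, jar, bowl from where it was at the start of the episode above 0.02 m or height (world z) of any of onggi, saucer, spoon, soy, cup, jar, bowl above 0.008 m).
It fails at once if the fingers press on something with more than 80 N (contact force between the fingers and anything else above 80 N).
It also fails if it takes over 58 s, if anything falls off the work surface, if the arm or the gripper's body presses on something with over 40 N, if the wrist force passes 120 N, or if a joint passes its speed limit or range.

### The arm

A 7-joint arm with a two-finger parallel gripper is mounted at the origin on the work surface. World frame = base frame: x ahead of the robot, y to its left, z up, the work surface at z = 0. Lengths are in m, angles in rad, forces in N, time in s.
With the tool pointing down it reaches from about 0.4 to 0.85 m from the base axis. Payload 4.5 kg.
Tool frame: the origin (TCP) lies between the finger pads; the fingertips stand 19 mm ahead of it and the grasp point (between the pads) is the TCP; z points along the fingers, y is the direction in which the jaws open and shut (so a half turn about z gives the same grasp; the last joint's range is limited). The gripper opens to 88 mm and grips with 3 to 60 N. Pads are 18 mm wide; open, the fingers measure 123 mm over their backs; the gripper's body (75 mm by 187 mm) begins 45 mm behind the grasp point.
Start: joints at [-1.17, 0.689, -0.195, 1.565, 0.157, 0.902, -0.215], TCP at [0.224, 0.583, 0.258] pointing down, gripper open.
Joint ranges: [-3.01, 3.01], [-0.46, 2.08], [-1.47, 1.51], [0.13, 2.56], [-1, 4.14], [0.04, 2.09], [-2.66, 2.66]. Speed limits (rad/s): [2.57, 2.57, 3.14, 3.14, 3.14, 3.14, 3.14].

### API

Orientations are given as a unit quaternion [x, y, z, w].
In Python, from plant import status, snapshot, finish_job, cut_out, tip_of gives the robot as it stands. The module is installed in compiled form; this text tells all that it offers.
- The arm moves only by the tool carry_out, never from a script. Its arguments are lists of equal length, an entry for each row: "linear": the shift along the world's x, y, z in m, a list of three; "roll": the turn about the world's z in rad. A call has 1 to 8 rows; each row is the pose to reach, as a shift and turn from the pose measured when the call began; what a row does not reach only later rows make up. A row lasts 1/12 s, in which the tool goes at most 41.7 mm and 7.16 degrees, less where a joint would pass 70% of its speed; a pose out of reach is approached as far as the arm can. A call with a gripper value outside its range is refused whole. "gripper" is the opening, from 0 (shut) to 1 (fully open), set as the call begins (left out, the last holds). The fingers move at their own pace and stop on an object; "grip_force" is the grip in N (left out, the last holds). Time passes only in rows, so rows that repeat a pose let the fingers close. It gives the time, the measured TCP pose, the force and the opening at its end, in the units of the state.
- status.get_state(): the state, without advancing time (a new reading comes with each control period).
- snapshot(name): name is "scene" or "top"; returns a dict with "img" (400x640x3 uint8, red, green, blue), "range_z" (400x640 float32, m along the optical axis (not along the pixel's ray), 0 where there is no reading), "fx", "fy", "cx", "cy" (pixels), "k1" (the pictures are not rectified: a ray, as slopes to the right and down, at radius r is drawn at 1 + k1 r^2 times it, then the intrinsics apply), "world_from_camera" (4x4, takes a point from camera to world coordinates). Camera axes: x right, y down, z forward; pixel columns grow to the right and rows downward; lengths in m; the calibration is good to about 2 mm. A picture is of the moment at which its call begins.
- finish_job(): hands the job in, once; it reports no verdict.
Trained networks look in a picture, given as the dict that the camera call returned (one of the last four; its "shot" number tells which), for a name from the list of things; names that differ only in an ending like _2 or _b are one class to them, and where a whole thing is asked for, a point or a joint stands for the part that bears it (a point fixed in the world has none). Each returns a list of dicts, best first, with "confidence" (0 to 1); they miss things now and then, are a little off and sometimes report something else, mostly with a low value. They report only what shows in the picture. A call takes as long as a camera call. They do not tell look-alikes from the thing itself.
- cut_out(picture, query): "region" (400x640 bool, what is visible of it) and "pixel" ([column, row] in pixels, amid what is visible of it).
- tip_of(picture, query): "pixel" ([column, row] in pixels: a listed point, or the origin of a listed thing).
The state is a dict: "clock": time; "q": joint angles; "qd": joint speeds; "joint_torque": joint torques, N m; "tool_pos": TCP position; "eef_rot": TCP orientation; "contact_force": force on the tool from outside, world axes, zero at the start; "moment": the same for the moment, N m; "opening": opening from 0.0 (shut) to 1.0 (fully open).
Only numpy, scipy, OpenCV 4.12 (cv2) and the standard library are available. Lean on these libraries where they do the work, as an engineer would, in place of code of your own. Each camera call takes 0.05 s, during which the arm holds its last target.

## Working session

There is one attempt and no reset: what is moved stays moved. The work goes in short steps, Python scripts to look and compute and a tool call to move; the robot and the scene stay as the last step left them, time stands still between calls to the robot, and variables do not carry over. Pictures are saved under pics/ and viewed, and the job is handed in when it is done.

Besides the shell and the picture viewer there is one more tool, called after "Call:" as name([rows], argument=value, ...), one row to a line, values as JSON. carry_out: Moves the arm, as the interface text tells. Its arguments: {"type":"object","properties":{"linear":{"type":"array"},"roll":{"type":"array"},"gripper":{"type":"number"},"grip_force":{"type":"number"}},"required":["linear","roll"]}

```bash
mkdir -p pics
cat > h.py <<'E'
import numpy as np, cv2
from plant import status, snapshot, finish_job, cut_out, tip_of
def w(p,u,v,z=None,plane=None):
    x=(u-p["cx"])/p["fx"]; y=(v-p["cy"])/p["fy"]
    K=np.array([[p["fx"],0,p["cx"]],[0,p["fy"],p["cy"]],[0,0,1.]])
    q=cv2.undistortPoints(np.array([[[float(u),float(v)]]]),K,np.array([p["k1"],0,0,0.]))[0,0]
    d=np.array([q[0],q[1],1.]); T=np.array(p["world_from_camera"])
    if plane is not None:
        r=T[:3,:3]@d; return T[:3,3]+r*(plane-T[2,3])/r[2]
    if z is None: z=p["range_z"][int(round(v)),int(round(u))]
    return T[:3,:3]@(d*z)+T[:3,3]
def save(p,n): cv2.imwrite(f"pics/{n}.png",p["img"][:,:,::-1])
E
python3 - <<'E'
from h import *
np.set_printoptions(precision=4,suppress=True)
s=status.get_state(); print(s["clock"],s["tool_pos"],s["eef_rot"],s["contact_force"],s["opening"])
for n in("scene","top"):
    p=snapshot(n); save(p,n+"0"); print(n,np.array(p["world_from_camera"])[:3,3])
    for d in tip_of(p,"lid_1"):
        u,v=d["pixel"]; print("tip",d["confidence"],u,v,w(p,u,v))
    for d in cut_out(p,"lid_1"):
        r=d["region"]; vs,us=np.nonzero(r); P=np.array([w(p,a,b) for a,b in list(zip(us,vs))[::7] if p["range_z"][b,a]>0])
        print("cut",d["confidence"],d["pixel"],r.sum(),np.median(P,0),P.min(0),P.max(0), p["img"][r].mean(0))
E
```

```text
0.0 [0.224  0.5829 0.2569] [ 0.1823  0.9832 -0.0009 -0.0001] [-0.1205  0.3955 -0.0782] 0.9996046506162634
scene [ 0.9864 -0.1569  0.9572]
tip 0.95 168.3 191.4 [ 0.2648 -0.2489  0.0639]
tip 0.94 300.7 235.1 [0.5767 0.0293 0.0573]
tip 0.86 322.6 117.5 [0.224  0.2984 0.065 ]
tip 0.85 347.0 199.3 [0.5393 0.2016 0.0584]
tip 0.71 236.9 258.5 [ 0.5554 -0.1513  0.055 ]
tip 0.68 180.2 279.8 [ 0.5439 -0.3014  0.0628]
tip 0.56 378.4 107.2 [0.2744 0.4918 0.0656]
cut 0.93 [301.5, 237.1] 1629 [0.5883 0.0194 0.0579] [ 0.5248 -0.0362  0.0191] [0.6408 0.0784 0.0613] [133.2198 131.644   52.4291]
cut 0.9 [380.4, 107.2] 883 [0.2827 0.4849 0.0652] [0.2121 0.4288 0.0287] [0.3381 0.5541 0.0698] [118.6263  35.1846  30.0997]
cut 0.85 [181.1, 278.4] 2106 [ 0.5472 -0.3005  0.062 ] [ 0.4828 -0.3613 -0.0015] [ 0.602  -0.2419  0.0666] [130.519  128.3257  52.0109]
cut 0.8 [322.5, 122.9] 973 [0.2348 0.2804 0.0649] [ 0.118   0.2193 -0.0056] [0.292  0.3821 0.0689] [77.8109 44.0524 89.0627]
cut 0.74 [344.2, 203.0] 1323 [0.5494 0.1938 0.062 ] [0.4887 0.1386 0.0421] [0.6026 0.2484 0.0674] [132.7498 131.0612  50.876 ]
cu
[... 1109 characters left out ...]
.0645] [108.0603 112.5935  25.076 ]
cut 0.76 [265.4, 281.9] 1173 [0.2281 0.2881 0.0678] [ 0.1631  0.2234 -0.0044] [0.2891 0.3625 0.0746] [75.2916 39.1347 91.231 ]
cut 0.69 [195.9, 265.7] 1188 [0.2718 0.4966 0.0678] [ 0.1929  0.4326 -0.0032] [0.3349 0.5603 0.0728] [106.9453  21.3577  13.9402]
cut 0.68 [393.9, 184.8] 1139 [ 0.5532 -0.1382  0.0575] [ 0.4931 -0.201  -0.    ] [ 0.6159 -0.0811  0.0639] [107.3758 111.4688  15.3038]
cut 0.59 [421.9, 268.9] 1185 [ 0.2697 -0.2404  0.067 ] [ 0.2114 -0.3043  0.0424] [ 0.3248 -0.1838  0.0721] [108.0253  20.4329  13.4405]
cut 0.21 [440.4, 187.6] 1198 [ 0.5411 -0.2945  0.0626] [ 0.4818 -0.3577  0.0378] [ 0.5995 -0.2405  0.0691] [105.1694 108.3548   7.6795]
```

Run:
```python
import cv2
a=cv2.imread("pics/scene0.png"); b=cv2.imread("pics/top0.png")
cv2.imwrite("pics/s1.png",cv2.resize(a[60:360,100:500],(800,600)))
cv2.imwrite("pics/t1.png",cv2.resize(b[90:350,160:500],(780,596)))
```

```text
(no output)
```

View pics/s1.png

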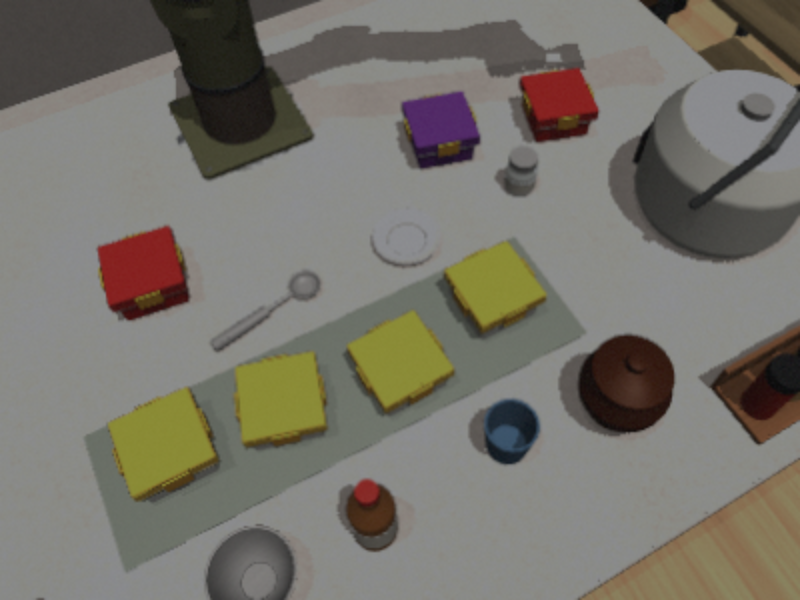

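View pics/t1.png

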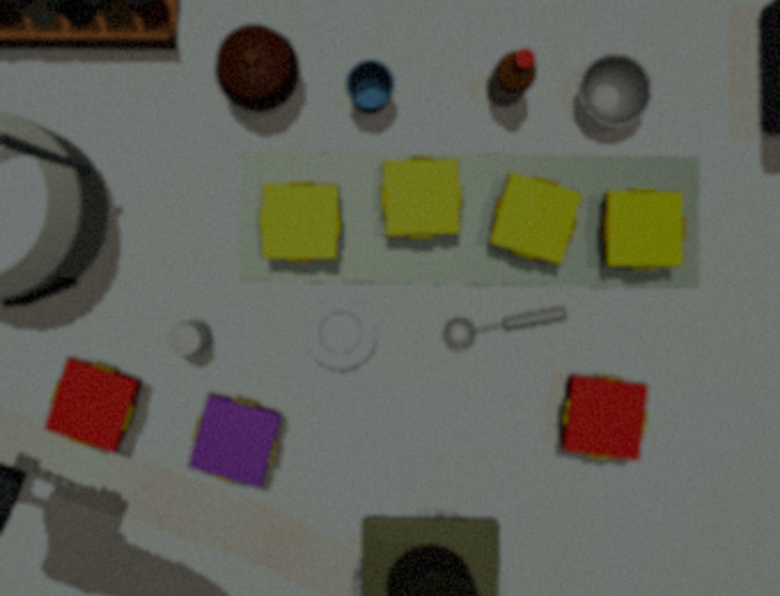

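The four yellow lids form the row on the grey-green mat. In the enlarged top view they sit at about (300,222), (422,198), (535,218) and (644,230). The two red lids and the purple one are decoys. Next I'll fit the centres and heights from both views.

Run:
```python
from h import *
np.set_printoptions(precision=4,suppress=True)
for n in("scene","top"):
    p=snapshot(n); hsv=cv2.cvtColor(p["img"],cv2.COLOR_RGB2HSV)
    m=cv2.inRange(hsv,(25,150,60),(35,255,255))
    k,l,st,c=cv2.connectedComponentsWithStats(m)
    for i in range(1,k):
        if st[i,4]<500: continue
        vs,us=np.nonzero(l==i)
        P=np.array([w(p,a,b) for a,b in zip(us,vs)]); z=np.median(P[:,2])
        Q=np.array([w(p,a,b,plane=z)[:2] for a,b in zip(us,vs)])
        r=cv2.minAreaRect((Q*1000).astype(np.float32)); print(n,st[i,4],r,z)
for q in["soy","onggi","cup","bowl","jar"]:
    for d in cut_out(p,q)[:1]: print(q,d["confidence"],w(p,*d["pixel"]))
```

```text
scene 1194 ((546.7305297851562, 196.45895385742188), (115.98969268798828, 116.76438903808594), 86.34122467041016) 0.06236639506889924
scene 1423 ((584.8133544921875, 21.577999114990234), (115.53770446777344, 116.70079803466797), 4.839324951171875) 0.05822375886173625
scene 1569 ((558.1723022460938, -144.06671142578125), (115.3041763305664, 115.90489196777344), 74.68867492675781) 0.05726986779376364
scene 1707 ((544.351318359375, -303.7369079589844), (113.73408508300781, 110.787353515625), 0.02833942510187626) 0.06269107353635484
top 1076 ((580.05224609375, 26.220779418945312), (113.87899780273438, 113.43132019042969), 0.9294689893722534) 0.05861042287156604
top 1104 ((552.7249755859375, -139.64381408691406), (115.50447845458984, 116.18134307861328), 76.6316909790039) 0.05767060536701207
top 1074 ((541.7589721679688, 200.535400390625), (110.11839294433594, 116.68574523925781), 0.971143901348114) 0.06277953030113526
top 1102 ((540.1827392578125, -296.38165283203125), (116.7081527709961, 113.37918853759766), 0.09656105935573578) 0.06292078937907186
soy 0.61 [ 0.7444 -0.0918  0.1278]
onggi 0.98 [0.7547 0.2596 0.1189]
cup 0.57 [0.7462 0.1042 0.0026]
bowl 0.87 [ 0.7458 -0.2834  0.0104]
jar 0.49 [0.3682 0.3478 0.0784]
```

Call:
carry_out([
  [0.04,-0.03,0],
  [0.08,-0.06,0],
  [0.12,-0.09,0],
  [0.15,-0.12,0],
  [0.18,-0.16,0],
  [0.2,-0.2,0],
  [0.22,-0.24,0],
  [0.24,-0.28,0],
], roll=[0.1,0.2,0.3,0.36,0.36,0.36,0.36,0.36], gripper=0)

```text
clock: 1.32
tool_pos: [0.4457, 0.3389, 0.2578]
eef_rot: [0.004, 1.0, 0.0, 0.0]
contact_force: [0.1, -0.1, 0.2]
opening: 0.421
```

Both views agree to within about 5 mm. The averaged centres are A (0.544, 0.199), B (0.582, 0.024), C (0.555, -0.142) and D (0.542, -0.300), with tops at 0.058–0.063. Next I'll go to A's near (-x) edge.

Call:
carry_out([
  [0.02,-0.03,-0.01],
  [0.04,-0.065,-0.03],
  [0.055,-0.1,-0.06],
  [0.06,-0.13,-0.09],
  [0.06,-0.14,-0.12],
  [0.06,-0.14,-0.145],
  [0.06,-0.14,-0.162],
  [0.06,-0.14,-0.162],
], roll=[0,0,0,0,0,0,0,0])

```text
clock: 1.98
tool_pos: [0.5041, 0.1975, 0.0928]
eef_rot: [0.004, 1.0, -0.001, -0.002]
contact_force: [-0.1, -0.9, 0.1]
opening: 0.008
```

Call:
carry_out([
  [0,0,-0.003],
  [0,0,-0.006],
  [0,0,-0.009],
  [0,0,-0.011],
  [0,0,-0.011],
], roll=[0,0,0,0,0])

```text
clock: 2.4
tool_pos: [0.5046, 0.198, 0.0824]
eef_rot: [0.004, 1.0, -0.001, -0.002]
contact_force: [0.0, 0.3, 0.6]
opening: 0.005
```

Call:
carry_out([
  [0,0,-0.001],
  [0,0,-0.002],
  [0,0,-0.002],
], roll=[0,0,0])

```text
clock: 2.65
tool_pos: [0.5046, 0.198, 0.0822]
eef_rot: [0.004, 1.0, -0.001, -0.001]
contact_force: [-2.4, -1.4, 13.8]
opening: 0.002
```

A is firm: 13.8 N with no give. On to B's edge at (0.544, 0.024).

Call:
carry_out([
  [0,0,0.02],
  [0.01,-0.03,0.035],
  [0.02,-0.07,0.035],
  [0.03,-0.11,0.035],
  [0.04,-0.15,0.03],
  [0.04,-0.174,0.02],
  [0.04,-0.174,0.005],
  [0.04,-0.174,0.005],
], roll=[0,0,0,0,0,0,0,0])

```text
clock: 3.32
tool_pos: [0.5436, 0.0211, 0.0857]
eef_rot: [0.006, 1.0, -0.002, -0.002]
contact_force: [-0.4, 0.3, 0.3]
opening: 0.003
```

Call:
carry_out([
  [0,0,-0.003],
  [0,0,-0.006],
  [0,0,-0.008],
  [0,0,-0.008],
], roll=[0,0,0,0])

```text
clock: 3.65
tool_pos: [0.5437, 0.0225, 0.0783]
eef_rot: [0.005, 1.0, -0.002, -0.002]
contact_force: [0.4, 1.0, 0.7]
opening: 0.004
```

Call:
carry_out([
  [0,0,-0.001],
  [0,0,-0.002],
  [0,0,-0.002],
], roll=[0,0,0])

```text
clock: 3.9
tool_pos: [0.5438, 0.0226, 0.0781]
eef_rot: [0.004, 1.0, -0.002, -0.002]
contact_force: [-3.5, -1.2, 13.9]
opening: 0.009
```

B is firm too. On to C's edge at (0.517, -0.142); C is turned about 14°, which still keeps the press on its near side.

Call:
carry_out([
  [0,0,0.02],
  [-0.005,-0.03,0.035],
  [-0.01,-0.07,0.035],
  [-0.02,-0.11,0.035],
  [-0.027,-0.145,0.03],
  [-0.027,-0.165,0.02],
  [-0.027,-0.165,0.007],
  [-0.027,-0.165,0.007],
], roll=[0,0,0,0,0,0,0,0])

```text
clock: 4.57
tool_pos: [0.5158, -0.1435, 0.0838]
eef_rot: [0.005, 1.0, -0.002, -0.003]
contact_force: [-0.1, 0.4, 0.5]
opening: 0.004
```

Call:
carry_out([
  [0,0,-0.003],
  [0,0,-0.006],
  [0,0,-0.008],
  [0,0,-0.008],
], roll=[0,0,0,0])

```text
clock: 4.9
tool_pos: [0.5163, -0.142, 0.0774]
eef_rot: [0.004, 1.0, -0.003, -0.002]
contact_force: [-2.1, 0.4, 11.8]
opening: 0.006
```

C is firm as well (11.8 N at its surface height). On to D's edge at (0.504, -0.300).

Call:
carry_out([
  [0,0,0.02],
  [0,-0.03,0.035],
  [-0.005,-0.07,0.035],
  [-0.01,-0.11,0.035],
  [-0.012,-0.14,0.03],
  [-0.012,-0.158,0.02],
  [-0.012,-0.158,0.011],
  [-0.012,-0.158,0.011],
], roll=[0,0,0,0,0,0,0,0])

```text
clock: 5.57
tool_pos: [0.5036, -0.2994, 0.087]
eef_rot: [0.004, 1.0, -0.002, -0.003]
contact_force: [-0.1, 0.7, 0.2]
opening: 0.006
```

Call:
carry_out([
  [0,0,-0.003],
  [0,0,-0.006],
  [0,0,-0.008],
  [0,0,-0.008],
], roll=[0,0,0,0])

```text
clock: 5.9
tool_pos: [0.5043, -0.2967, 0.0799]
eef_rot: [0.003, 1.0, -0.001, -0.003]
contact_force: [-0.8, 1.3, 5.2]
opening: 0.003
```

Call:
carry_out([
  [0,0,-0.0015],
  [0,0,-0.002],
  [0,0,-0.002],
], roll=[0,0,0])

```text
clock: 6.15
tool_pos: [0.5045, -0.2965, 0.0795]
eef_rot: [0.002, 1.0, -0.002, -0.003]
contact_force: [-2.9, -1.8, 10.2]
opening: 0.006
```

Run:
```python
from h import *
s=status.get_state(); print(s["tool_pos"],s["contact_force"])
p=snapshot("scene"); cv2.imwrite("pics/d1.png",cv2.resize(p["img"][180:360,100:300,::-1],(660,594)))
```

```text
[ 0.50447494 -0.29649959  0.07949023] [-2.88278512 -1.8366036  10.22822043]
```

View pics/d1.png

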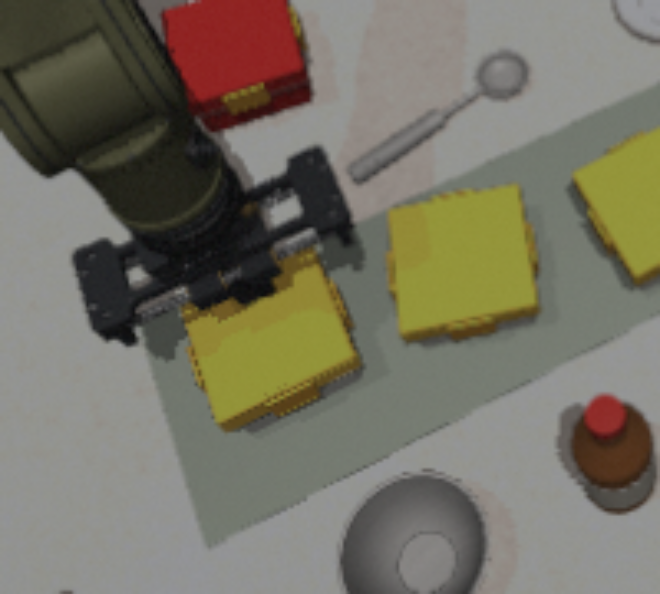

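The picture shows the fingers on D's near edge. D's surface gave way about 3 mm below its expected contact height (0.0825 → 0.0795), where the other three gave none. I'll check the tilt with depth.

Run:
```python
from h import *
for n in("scene","top"):
    p=snapshot(n); hsv=cv2.cvtColor(p["img"],cv2.COLOR_RGB2HSV)
    m=cv2.inRange(hsv,(25,150,60),(35,255,255))
    vs,us=np.nonzero(m)
    P=np.array([w(p,a,b) for a,b in zip(us,vs)])
    for nm,c in zip("ABCD",[(.544,.199),(.582,.024),(.555,-.142),(.542,-.3)]):
        q=P[(abs(P[:,:2]-c)<.048).all(1)]
        for _ in range(4):
            a,_,_,_=np.linalg.lstsq(np.c_[q[:,:2]-c,np.ones(len(q))],q[:,2],rcond=None)
            r=abs(q[:,2]-np.c_[q[:,:2]-c,np.ones(len(q))]@a); q=q[r<max(.003,2*r.std())]
        print(n,nm,len(q),a.round(4))
```

```text
scene A 867 [ 0.0061 -0.0059  0.0622]
scene B 1041 [ 0.     -0.0032  0.0582]
scene C 1088 [-0.0006  0.0026  0.0572]
scene D 1019 [0.0531 0.0038 0.0606]
top A 663 [-0.0034 -0.0036  0.0626]
top B 643 [0.0037 0.0027 0.0583]
top C 638 [0.0003 0.0044 0.0575]
top D 306 [ 0.0563 -0.0096  0.0611]
```

D tilts by about 0.055 rad while the others stay level. That is only just over 0.05, and its centre may have sunk a little, so I'll release and check.

Call:
carry_out([
  [0,0,0.01],
  [-0.008,0,0.015],
  [-0.008,0,0.015],
], roll=[0,0,0])

```text
clock: 6.55
tool_pos: [0.496, -0.2957, 0.0959]
eef_rot: [0.001, 1.0, -0.003, -0.003]
contact_force: [-1.1, -0.3, 0.1]
opening: 0.006
```

```bash
cat > tilt.py <<'E'
from h import *
def go():
  for n in("scene","top"):
    p=snapshot(n); hsv=cv2.cvtColor(p["img"],cv2.COLOR_RGB2HSV)
    m=cv2.inRange(hsv,(25,150,60),(35,255,255))
    vs,us=np.nonzero(m)
    P=np.array([w(p,a,b) for a,b in zip(us,vs)])
    for nm,c in zip("ABCD",[(.544,.199),(.582,.024),(.555,-.142),(.542,-.3)]):
        q=P[(abs(P[:,:2]-c)<.048).all(1)]
        for _ in range(4):
            a,_,_,_=np.linalg.lstsq(np.c_[q[:,:2]-c,np.ones(len(q))],q[:,2],rcond=None)
            r=abs(q[:,2]-np.c_[q[:,:2]-c,np.ones(len(q))]@a); q=q[r<max(.003,2*r.std())]
        if nm in "CD": print(n,nm,len(q),a.round(4))
E
python3 -c "import tilt;tilt.go()"
```

```text
scene C 1085 [-0.0028 -0.0004  0.0574]
scene D 1159 [-0.0049  0.0033  0.0605]
top C 655 [-0.      0.0042  0.0576]
top D 386 [-0.0113 -0.001   0.061 ]
```

D springs back level but has sunk about 2 mm, still under the 3 mm limit. The pad's inner corner was bearing only 29 mm from the centre. I'll rock it again further out, at 46 mm, and more lightly.

Call:
carry_out([
  [0,0,-0.005],
  [0,0,-0.01],
  [0,0,-0.014],
  [0,0,-0.016],
  [0,0,-0.016],
], roll=[0,0,0,0,0])

```text
clock: 7.07
tool_pos: [0.4959, -0.2958, 0.079]
eef_rot: [0.001, 1.0, -0.002, -0.004]
contact_force: [-0.9, 1.9, 7.8]
opening: 0.003
```

Call:
carry_out([
  [0,0,-0.0005],
  [0,0,-0.001],
  [0,0,-0.001],
], roll=[0,0,0])

```text
clock: 7.32
tool_pos: [0.4959, -0.2958, 0.0789]
eef_rot: [0.001, 1.0, -0.003, -0.004]
contact_force: [-2.7, 1.1, 13.3]
opening: 0.007
```

```bash
python3 -c "import tilt;tilt.go()"
```

```text
scene C 1097 [-0.0003  0.0022  0.0572]
scene D 1126 [0.0458 0.002  0.0601]
top C 627 [-0.0021  0.0029  0.0576]
top D 388 [0.0439 0.0055 0.0606]
```

The second press gave only about 0.045 rad. With the lid 2–2.5 mm down, the rim limits how far it can tilt. The first press met step 1 better. At clock 5.9 the force was 5.2 N, below the 8 N slide threshold, with a 2.6 mm dip (about 0.07 rad or more). It then held about 0.055 rad with the seat near 2 mm. So D is the loose lid, and I'll press it in the middle at (0.542, -0.300).

Call:
carry_out([
  [0,0,0.012],
  [0.015,-0.001,0.015],
  [0.035,-0.003,0.015],
  [0.046,-0.003,0.012],
  [0.046,-0.003,0.008],
  [0.046,-0.003,0.008],
], roll=[0,0,0,0,0,0])

```text
clock: 7.92
tool_pos: [0.5411, -0.2982, 0.0853]
eef_rot: [0.001, 1.0, -0.002, -0.005]
contact_force: [-0.6, 0.6, -0.3]
opening: 0.005
```

Call:
carry_out([
  [0,0,-0.003],
  [0,0,-0.006],
  [0,0,-0.008],
  [0,0,-0.01],
  [0,0,-0.01],
], roll=[0,0,0,0,0])

```text
clock: 8.33
tool_pos: [0.5398, -0.2982, 0.0784]
eef_rot: [0.001, 1.0, -0.003, -0.006]
contact_force: [-8.5, 3.3, 25.8]
opening: 0.006
```

Call:
carry_out([
  [0,0,0],
  [0,0,0.02],
  [0,0,0.04],
  [-0.04,0,0.06],
  [-0.08,0,0.08],
  [-0.12,0,0.1],
  [-0.12,0,0.1],
], roll=[0,0,0,0,0,0,0])

```text
clock: 8.92
tool_pos: [0.412, -0.2992, 0.1797]
eef_rot: [0.003, 1.0, -0.004, -0.009]
contact_force: [-0.5, -0.3, -0.3]
opening: 0.005
```

```bash
python3 -c "import tilt;tilt.go();tilt.go()"
```

```text
scene C 1107 [0.0028 0.0029 0.0572]
scene D 1247 [0.0001 0.0041 0.0579]
top C 630 [ 0.0029 -0.0038  0.0575]
top D 664 [-0.0052 -0.0025  0.0585]
scene C 1095 [0.0024 0.0017 0.0571]
scene D 1261 [0.0003 0.0044 0.0578]
top C 634 [-0.0014 -0.0014  0.0574]
top D 628 [0.0019 0.0054 0.0584]
```

D is level and about 4.6 mm down (nominal 5). At 25 N the press should have bottomed out. One more short press will confirm nothing is left.

Call:
carry_out([
  [0.04,0,-0.02],
  [0.08,0,-0.04],
  [0.12,0,-0.06],
  [0.13,0,-0.08],
  [0.13,0,-0.092],
  [0.13,0,-0.097],
  [0.13,0,-0.099],
  [0.13,0,-0.099],
], roll=[0,0,0,0,0,0,0,0])

```text
clock: 9.78
tool_pos: [0.5511, -0.297, 0.0789]
eef_rot: [0.001, 1.0, -0.002, -0.005]
contact_force: [0.7, 0.3, 0.1]
opening: 0.006
```

Call:
carry_out([
  [0,0,-0.002],
  [0,0,-0.004],
  [0,0,-0.005],
  [0,0,-0.005],
  [0,0,-0.005],
], roll=[0,0,0,0,0])

```text
clock: 10.2
tool_pos: [0.5508, -0.2974, 0.0784]
eef_rot: [0.001, 1.0, -0.004, -0.005]
contact_force: [-7.5, 3.2, 31.2]
opening: 0.005
```

It held at the same 0.0784 m under 31 N, so it's at the hard stop. I'll retreat straight up.

Call:
carry_out([
  [0,0,0.02],
  [0,0,0.05],
  [-0.02,0,0.09],
  [-0.05,0,0.12],
  [-0.1,0,0.15],
  [-0.12,0,0.17],
  [-0.12,0,0.17],
  [-0.12,0,0.17],
], roll=[0,0,0,0,0,0,0,0])

```text
clock: 10.87
tool_pos: [0.4286, -0.2988, 0.2501]
eef_rot: [0.003, 1.0, -0.005, -0.004]
contact_force: [0.4, 0.4, -0.3]
opening: 0.007
```

Run:
```python
from h import *
import tilt; tilt.go()
p=snapshot("scene"); save(p,"end"); s=status.get_state(); print(s["tool_pos"],s["contact_force"],s["clock"])
```

```text
scene C 1075 [-0.0012  0.0022  0.0572]
scene D 1255 [-0.0015  0.0035  0.0579]
top C 632 [-0.0057  0.0036  0.0576]
top D 642 [-0.0001  0.0021  0.0585]
[ 0.43158854 -0.29730502  0.24773369] [-0.4147747   0.10452975  0.13448052] 11.0167
```

View pics/end.png

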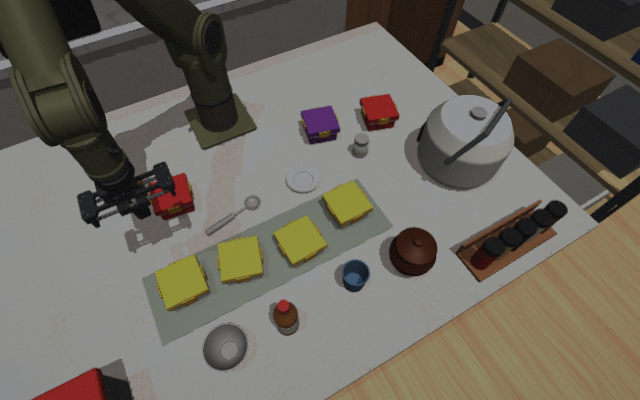

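The final picture shows the gripper clear and high at about (125,195). The lids at (181,282), (240,258), (300,240) and (347,203) are level, and the bystanders look unmoved.

```bash
python3 -c "from plant import finish_job;print(finish_job())"
```

```text
the job is handed in; nothing more can be done
None
```

I found the loose lid, pressed it fully home and handed the job in at about 11 s; no verdict was reported. It was the yellow lid furthest to the robot's right, near (0.542, -0.300). The other three did not give under 12–14 N at their edges.

- **Rocking (step 1), not certain:** the lid dipped about 2.6 mm at 5 N, which I estimate as 0.07 rad or more. It then held a tilt of about 0.055 rad, measured by depth in both views. That press reached 10 N, more than intended, and sank the lid about 2 mm, still under the 3 mm limit. A second rocking press, meant to be lighter, reached 13 N. It tilted the lid only about 0.045 rad, so step 1 rests on the first press.
- **Pressing home (step 2):** two presses near the middle, at 26 N and 31 N, both stopped at the same height. These were above the 12–16 N suggested but well under the 80 N limit.
- **Last checks:** the lid is level within 0.005 rad. Depth puts it 4.8 mm down in one view and 4.4 mm in the other. The fingertip height suggested only about 4.1 mm, which is just over the 4 mm required. The final picture showed the bystanders apparently unmoved (I did not measure them) and the gripper clear of everything.

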